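Line up the spice jars by height

TASK

Line up the four spice jars on the black pads of the dark wooden plank in order of height: the tallest on the pad next to the red end stop, then ever shorter, the shortest at the grey end. Stand each jar upright and centred on its own pad, knock none of them over, and leave the little white bowl where it is.

Things in the scene. Friction and masses are not known exactly. Their poses are not given: they have to be found in the camera images.
- jar_blue_mid (a point): the blue spice jar, the tallest of four loose round upright tins with flat lids of the same colour: 84 mm high, 36 mm in diameter; this point is its centre, 42 mm above its underside; z runs up its axis. It starts upright on a light wooden cover board
- jar_white_mid (a point): the white spice jar, the second tallest of four loose round upright tins with flat lids of the same colour: 70 mm high, 36 mm in diameter; this point is its centre, 35 mm above its underside; z runs up its axis. It starts upright on a light wooden cover board
- jar_green_mid (a point): the green spice jar, the second shortest of four loose round upright tins with flat lids of the same colour: 56 mm high, 36 mm in diameter; this point is its centre, 28 mm above its underside; z runs up its axis. It starts upright on a light wooden cover board
- jar_yellow_mid (a point): the yellow spice jar, the shortest of four loose round upright tins with flat lids of the same colour: 42 mm high, 36 mm in diameter; this point is its centre, 21 mm above its underside; z runs up its axis. It starts upright on a light wooden cover board
- pad_1_top (a point): one of four round black pads, 56 mm in diameter, fixed in a straight row 85 mm apart on a dark wooden plank (64 mm wide, 440 mm long, 12 mm thick, which lies on the cover board; the front of a microwave oven hangs over the back of the hob, some 90 mm beyond the row and 0.52 m above it); this point is the centre of the pad's flat top, 15 mm above the cover board; its y axis runs along the row. Along the row the pads follow one another as 1, 2, 3, 4; this is an end pad
- pad_2_top (a point): one of four round black pads, 56 mm in diameter, fixed in a straight row 85 mm apart on a dark wooden plank (64 mm wide, 440 mm long, 12 mm thick, which lies on the cover board; the front of a microwave oven hangs over the back of the hob, some 90 mm beyond the row and 0.52 m above it); this point is the centre of the pad's flat top, 15 mm above the cover board; its y axis runs along the row. Along the row the pads follow one another as 1, 2, 3, 4
- pad_3_top (a point): one of four round black pads, 56 mm in diameter, fixed in a straight row 85 mm apart on a dark wooden plank (64 mm wide, 440 mm long, 12 mm thick, which lies on the cover board; the front of a microwave oven hangs over the back of the hob, some 90 mm beyond the row and 0.52 m above it); this point is the centre of the pad's flat top, 15 mm above the cover board; its y axis runs along the row. Along the row the pads follow one another as 1, 2, 3, 4
- pad_4_top (a point): one of four round black pads, 56 mm in diameter, fixed in a straight row 85 mm apart on a dark wooden plank (64 mm wide, 440 mm long, 12 mm thick, which lies on the cover board; the front of a microwave oven hangs over the back of the hob, some 90 mm beyond the row and 0.52 m above it); this point is the centre of the pad's flat top, 15 mm above the cover board; its y axis runs along the row. Along the row the pads follow one another as 1, 2, 3, 4; this is an end pad
- stop_red_mid (a point): the red end stop of the row, a fixed block 20 mm along the row, 56 mm across it and 12 mm high, on the plank 72.5 mm beyond the centre of one end pad (at either end; a like grey stop stands at the other end); this point is its centre
- pinch_bowl_mid (a point): a small loose white bowl standing among the jars, 64 mm in diameter and 32 mm high, to be left alone; this point is its centre, 16 mm above its underside

How it is judged:
By the outcome, as a careful person would: the job done as asked, in the order asked, and still so for the second after the job is handed in, with the robot touching nothing.
It also fails if it takes over 88 s, if anything falls off the work surface, if the arm or the gripper's body presses on something with over 40 N, if the wrist force passes 120 N, or if a joint passes its speed limit or range.

ROBOT

A 6-joint arm with a two-finger parallel gripper is mounted at the origin on a cart in front of the work surface, level with it; the furniture and walls round the work are solid. World frame = base frame: x ahead of the robot, y to its left, z up, the work surface at z = 0. Lengths are in m, angles in rad, forces in N, time in s.
With the tool pointing down it reaches from about 0.3 to 0.825 m from the base axis. Payload 5.4 kg.
Tool frame: the origin (TCP) lies on the centre line of the jaws, within the pads' length; the fingertips stand 19 mm ahead of it and the grasp point (between the pads) is the TCP; x points along the fingers, y is the direction in which the jaws open and shut, and the axes are right-handed (so a half turn about x gives the same grasp; the last joint's range is limited). The gripper opens to 92 mm and grips with 3 to 60 N. Pads are 20 mm wide; open, the fingers measure 128 mm over their backs; the gripper's body (75 mm by 189 mm) begins 69 mm behind the grasp point.
Start: joints at [-1.315, 0.158, 1.597, -0, 1.386, -0.21], TCP at [0.258, -0.514, 0.234] pointing down, gripper open.
Joint ranges: [-2.91, 2.91], [-0.94, 2.29], [0.18, 2.7], [-1.29, 4.43], [0.17, 2.64], [-3, 3]. Speed limits (rad/s): [2.57, 2.57, 3.14, 3.14, 3.14, 3.14].

INTERFACE

Orientations are given as a unit quaternion [w, x, y, z].
In Python, from plant import arm gives the robot as it stands.
- The arm moves only by the tool play_rows, never from a script. Its arguments are lists of equal length, an entry for each row: "gripper": the gripper command: -1 is shut, 1 is fully open, values between are in proportion; "linear": the shift along the world's x, y, z scaled (see below), a list of three; "rotation": the turn, a rotation vector about the world's x, y, z scaled (see below), a list of three. A call has 1 to 12 rows; each row shifts and turns the pose as measured when the row begins; what a row does not reach is not made up. The controller multiplies each number of a shift by 40 mm and each number of a turn by 0.1 rad. A row lasts 1/10 s, in which the tool goes at most 50 mm and 8.59 degrees, less where a joint would pass 70% of its speed; a pose out of reach is approached as far as the arm can. A call with a number of a shift or a turn outside -1 to 1 is refused whole. A call with a gripper value outside its range is refused whole. The fingers move at their own pace and stop on an object; the grip force is fixed at half the most. Time passes only in rows, so rows that do not move let the fingers close. It gives the time, the measured TCP pose, the force and the opening at its end, in the units of the state.
- arm.get_state(): the state, without advancing time (a new reading comes with each control period).
- arm.capture(name): name is "scene" or "top"; returns a dict with "frame" (420x560x3 uint8, red, green, blue), "fx", "fy", "cx", "cy" (pixels), "camera_from_world" (4x4, takes a point from world to camera coordinates). Camera axes: x right, y down, z forward; pixel columns grow to the right and rows downward; lengths in m; the calibration is good to about 2 mm. A picture is of the moment at which its call begins. There is no depth.
- arm.finish_job(): hands the job in, once; it reports no verdict.
Trained networks look in the newest picture that a camera, given by its name, has taken for a name from the list of things; names that differ only in an ending like _2 or _b are one class to them, and where a whole thing is asked for, a point or a joint stands for the part that bears it (a point fixed in the world has none). Each returns a list of dicts, best first, with "score" (0 to 1); they miss things now and then, are a little off and sometimes report something else, mostly with a low value. They report only what shows in the picture. A call takes as long as a camera call.
- arm.search_frame(camera, label): "rect" ([left, top, width, height] in pixels, round what is visible of it).
The state is a dict: "time_s": time; "qpos": joint angles; "qd": joint speeds; "joint_efforts": joint torques, N m; "eef_pos": TCP position; "tool_rot": TCP orientation; "wrist_force": force on the tool from outside, world axes, zero at the start; "wrist_torque": the same for the moment, N m; "width": finger opening in m.
Only numpy, scipy, OpenCV 4.12 (cv2) and the standard library are available. Lean on these libraries where they do the work, as an engineer would, in place of code of your own. Each camera call takes 0.05 s, during which the arm holds its last target.

## Working session

There is one attempt and no reset: what is moved stays moved. The work goes in short steps, Python scripts to look and compute and a tool call to move; the robot and the scene stay as the last step left them, time stands still between calls to the robot, and variables do not carry over. Pictures are saved under pics/ and viewed, and the job is handed in when it is done.

Besides the shell and the picture viewer there is one more tool, called as a command line: name --argument value ..., lists and objects as JSON in quotes. play_rows: Moves the arm, as the interface text tells. Its arguments: {"type":"object","properties":{"gripper":{"type":"array"},"linear":{"type":"array"},"rotation":{"type":"array"}},"required":["gripper","linear","rotation"]}

```bash
mkdir -p pics; python3 - <<'E'
from plant import arm
import cv2,numpy as np
s=arm.get_state();print({k:np.round(v,3).tolist() for k,v in s.items()})
for n in("scene","top"):
    c=arm.capture(n);cv2.imwrite(f"pics/{n}0.png",c["frame"][:,:,::-1])
    print(n,c["fx"],c["fy"],c["cx"],c["cy"],np.round(c["camera_from_world"],4).tolist())
    for l in["jar_blue_mid","jar_white_mid","jar_green_mid","jar_yellow_mid","pad_1_top","stop_red_mid","pinch_bowl_mid"]:
        print(l,[(np.round(d["rect"]).tolist(),round(d["score"],2)) for d in arm.search_frame(n,l)[:6]])
E
```

```text
{'time_s': 0.0, 'qpos': [-1.315, 0.159, 1.598, 0.0, 1.386, -0.21], 'qd': [0.001, 0.0, 0.001, -0.0, 0.001, -0.002], 'joint_efforts': [0.0, -38.557, -32.211, 0.07, 0.038, -0.0], 'eef_pos': [0.258, -0.513, 0.233], 'tool_rot': [-0.163, -0.688, -0.164, 0.688], 'wrist_force': [-0.538, -0.596, 0.185], 'wrist_torque': [-0.001, -0.018, 0.013], 'width': 0.092}
scene 528.0390603714694 528.0390603714694 280.56114677874035 206.59294104860388 [[0.0357, -0.9992, -0.0178, 0.1099], [-0.5498, -0.0047, -0.8353, 0.3563], [0.8346, 0.0396, -0.5495, 0.7084], [0.0, 0.0, 0.0, 1.0]]
jar_blue_mid []
jar_white_mid [([215.0, 220.0, 22.0, 39.0], 0.89)]
jar_green_mid []
jar_yellow_mid [([162.0, 234.0, 16.0, 23.0], 0.79)]
pad_1_top [([214.0, 214.0, 25.0, 14.0], 0.56)]
stop_red_mid [([186.0, 217.0, 11.0, 15.0], 0.51)]
pinch_bowl_mid [([273.0, 231.0, 25.0, 27.0], 0.71)]
top 546.2684490391078 546.2684490391078 287.7581737223088 209.21377379118502 [[0.024, -0.9997, -0.0003, 0.1468], [-0.9949, -0.0239, -0.0979, 0.4944], [0.0979, 0.0027, -0.9952, 1.1712], [0.0, 0.0, 0.0, 1.0]]
jar_blue_mid [([360.0, 231.0, 20.0, 17.0], 0.68)]
jar_white_mid [([247.0, 229.0, 14.0, 17.0], 0.83)]
jar_green_mid [([415.0, 236.0, 23.0, 19.0], 0.79), ([246.0, 230.0, 16.0, 18.0], 0.65)]
jar_yellow_mid [([191.0, 229.0, 17.0, 18.0], 0.71)]
pad_1_top [([236.0, 190.0, 28.0, 27.0], 0.76), ([297.0, 227.0, 30.0, 28.0], 0.28)]
stop_red_mid [([210.0, 190.0, 12.0, 25.0], 0.74)]
pinch_bowl_mid [([295.0, 227.0, 33.0, 26.0], 0.82)]
```

View pics/scene0.png

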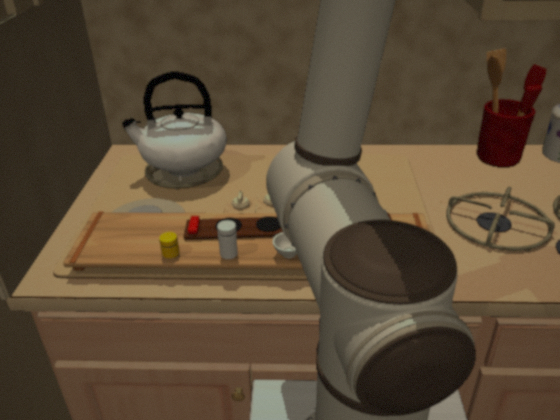

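View pics/top0.png

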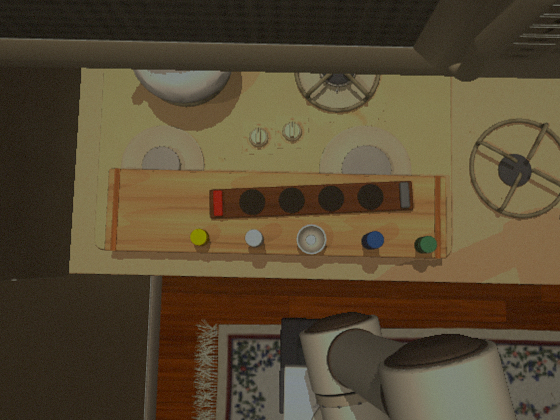

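```bash
python3 - <<'E'
import cv2
a=cv2.imread("pics/top0.png")[170:275,170:460];cv2.imwrite("pics/topz.png",cv2.resize(a,None,fx=2.7,fy=2.7,interpolation=cv2.INTER_CUBIC))
a=cv2.imread("pics/scene0.png")[180:300,140:420];cv2.imwrite("pics/scenez.png",cv2.resize(a,None,fx=2.8,fy=2.8,interpolation=cv2.INTER_CUBIC))
E
```

```text
(no output)
```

View pics/topz.png

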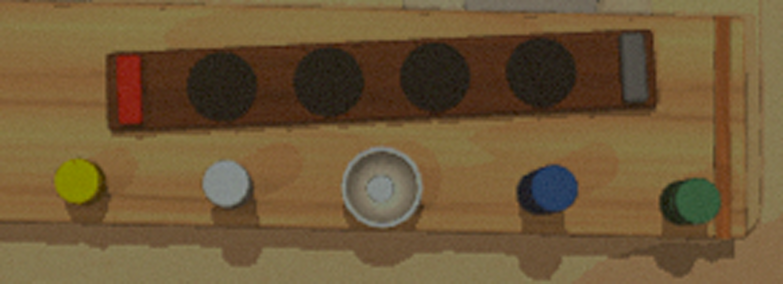

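View pics/scenez.png

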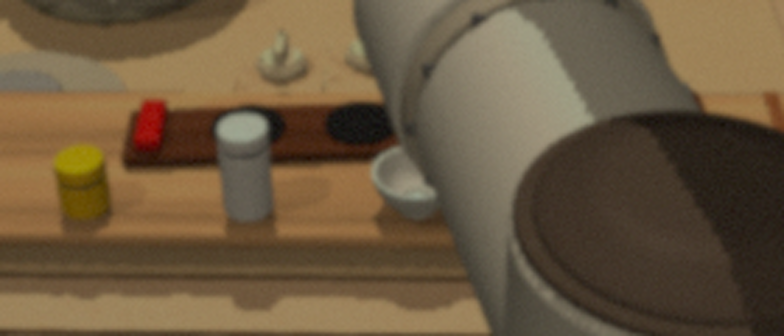

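The top view shows everything: lids at about (200,237) yellow, (254,238) white, (311,240) bowl, (374,240) blue and (428,244) green. The pads run from (252,202) to (370,196), with red at the left and grey at the right. The scene view is partly hidden by the arm. Next I'll measure with subpixel precision.

```bash
cat > h.py <<'E'
from plant import arm
import cv2,numpy as np
def ray(c,u,v,z):
    T=np.array(c["camera_from_world"]);R=T[:3,:3];t=T[:3,3];o=-R.T@t
    d=R.T@np.array([(u-c["cx"])/c["fx"],(v-c["cy"])/c["fy"],1]);return o+d*(z-o[2])/d[2]
def proj(c,p):
    T=np.array(c["camera_from_world"]);q=T[:3,:3]@np.asarray(p)+T[:3,3];return np.array([c["fx"]*q[0]/q[2]+c["cx"],c["fy"]*q[1]/q[2]+c["cy"]])
def blobs(mask,amin,amax):
    n,l,s,ce=cv2.connectedComponentsWithStats(mask.astype(np.uint8),connectivity=4)
    return [(ce[i],s[i]) for i in range(1,n) if amin<=s[i][4]<=amax]
E
python3 - <<'E'
from h import *
c=arm.capture("top");f=c["frame"];T=np.array(c["camera_from_world"]);print("cam",-T[:3,:3].T@T[:3,3])
hsv=cv2.cvtColor(f,cv2.COLOR_RGB2HSV)
for(u,v)in[(200,237),(254,238),(374,240),(428,244),(252,202),(272,201),(218,204),(405,195),(311,228)]:print(u,v,f[v,u],hsv[v,u])
g=f.max(2)
roi=np.zeros_like(g,bool);roi[175:225,205:420]=1
P=blobs((g<60)&roi,150,900)
for ce,s in P:print("pad",ce,s)
H,S,V=[hsv[...,i].astype(int) for i in range(3)]
roi2=np.zeros_like(g,bool);roi2[180:262,170:460]=1
for n,m in dict(yellow=(H>22)&(H<38)&(S>200),blue=(H>100)&(H<130)&(S>120),green=(H>55)&(H<95)&(S>80),red=((H<5)|(H>175))&(S>190),white=(S<60)&(V>110)).items():
    for ce,s in blobs(m&roi2,60,900):print(n,ce,s)
for z in(0,.015,.03,.045):
    X=[ray(c,*ce,z) for ce,s in sorted(P,key=lambda q:q[0][0])];print(z,np.round(X,4)[:,:2].tolist(),np.linalg.norm(X[-1]-X[0]) )
E
```

```text
cam [0.37374255 0.15543636 1.21405481]
200 237 [133 130   0] [ 29 255 133]
254 238 [131 139 135] [ 75  15 139]
374 240 [32 57 89] [107 163  89]
428 244 [54 90 59] [ 64 102  90]
252 202 [37 32 17] [ 23 138  37]
272 201 [76 42 21] [ 11 185  76]
218 204 [138  34  19] [  4 220 138]
405 195 [78 70 69] [ 3 29 78]
311 228 [88 80 66] [19 64 88]
pad [369.86531365 196.66605166] [357 184  27  28 542]
pad [330.64684015 198.36802974] [318 186  26  27 538]
pad [291.17550274 200.11151737] [278 187  27  28 547]
pad [251.73752311 201.81330869] [239 189  26  28 541]
yellow [198.29777778 236.64444444] [190 229  17  17 225]
blue [374.56074766 239.28037383] [367 232  16  16 214]
green [427.75980392 243.95098039] [420 236  17  16 204]
red [217.43046358 203.10596026] [213 191   9  25 151]
white [311.45945946 238.60810811] [297 224  29  30 148]
white [252.96444444 237.18222222] [245 229  17  17 225]
white [311.22709163 240.19920319] [302 231  20  19 251]
0 [[0.5079, 0.2396], [0.5138, 0.1515], [0.5198, 0.0633], [0.5258, -0.0244]] 0.2645705486436619
0.015 [[0.5062, 0.2386], [0.5121, 0.1516], [0.518, 0.0645], [0.5239, -0.0221]] 0.2613017026179876
0.03 [[0.5045, 0.2375], [0.5103, 0.1516], [0.5162, 0.0656], [0.522, -0.0199]] 0.2580328565923133
0.045 [[0.5029, 0.2365], [0.5086, 0.1517], [0.5144, 0.0667], [0.5201, -0.0177]] 0.25476401056663894
```

```bash
python3 - <<'E'
from h import *
t=arm.capture("top");c=arm.capture("scene");f=c["frame"];hsv=cv2.cvtColor(f,cv2.COLOR_RGB2HSV);H,S,V=[hsv[...,i].astype(int) for i in range(3)]
roi=np.zeros(H.shape,bool);roi[205:270,150:270]=1
for n,m in dict(yellow=(H>22)&(H<38)&(S>200),red=((H<5)|(H>175))&(S>190),white=(S<70)&(V>100),pad=(V<50)).items():
    for ce,s in blobs(m&roi,40,1500):print(n,ce,s)
# pads seen in both
def tri(a,b):
    A=[];B=[]
    for cc,(u,v) in((t,a),(c,b)):
        T=np.array(cc["camera_from_world"]);R=T[:3,:3];o=-R.T@T[:3,3];d=R.T@np.array([(u-cc["cx"])/cc["fx"],(v-cc["cy"])/cc["fy"],1]);d/=np.linalg.norm(d)
        Q=np.eye(3)-np.outer(d,d);A.append(Q);B.append(Q@o)
    return np.linalg.lstsq(np.vstack(A),np.hstack(B),rcond=None)[0]
for ce,s in blobs((V<50)&roi,40,1500):
    for a in((251.74,201.81),(291.18,200.11)): print(tri(a,ce))
r=arm.search_frame("scene","stop_red_mid")[0]["rect"];print(r,tri((217.43,203.1),(r[0]+r[2]/2,r[1]+r[3]/2)))
for b in(.02,.03,.04):
  for n,u,h in(("yellow",(198.3,236.64),.042),("white",(252.96,237.18),.07)):
    p=ray(t,*u,b+h);print(b,n,np.round(p,4),"lid",proj(c,p),"base front",proj(c,p+[-.018,0,-h]),"lid front/back",proj(c,p-[.018,0,0])[1],proj(c,p+[.018,0,0])[1])
E
python3 - <<'E'
import cv2
a=cv2.imread("pics/scene0.png")[205:275,150:275];cv2.imwrite("pics/sz2.png",cv2.resize(a,None,fx=6,fy=6,interpolation=cv2.INTER_NEAREST))
E
```

```text
yellow [167.90506329 237.50632911] [160 232  17  12 158]
red [193.27741935 225.2       ] [188 217  11  17 155]
white [154.43076923 208.46153846] [150 205  12   7  65]
white [225.66298343 225.9558011 ] [217 220  18  13 181]
pad [263.30722892 224.39156627] [256 218  14  14 166]
pad [237.50847458 224.01694915] [231 219  11  12  59]
pad [254.10869565 235.7173913 ] [238 235  32   3  46]
[0.50353412 0.19965809 0.05081983]
[0.50776758 0.15762903 0.04708042]
[0.50325274 0.22688361 0.05016032]
[0.50195622 0.18412495 0.05574206]
[0.50751851 0.21144667 0.01729249]
[0.50975018 0.16800398 0.01707617]
[185.7, 217.4, 10.9, 15.2] [0.49723657 0.31189889 0.05137936]
0.02 yellow [0.4244 0.3457 0.062 ] lid [168.31787814 241.84941128] base front [169.2328471  264.19206861] lid front/back 247.45182974547157 236.40619651025364
0.02 white [0.4248 0.2286 0.09  ] lid [226.32229172 230.63482546] base front [227.84428972 264.61037835] lid front/back 236.17971487704716 225.2505005042708
0.03 yellow [0.424  0.3441 0.072 ] lid [168.41787444 237.92209155] base front [169.33726509 260.42185458] lid front/back 243.49925944451041 232.5043033699248
0.03 white [0.4243 0.228  0.1   ] lid [226.24435607 226.56695654] base front [227.77674415 260.82692071] lid front/back 232.08349632213407 221.21107381755888
0.04 yellow [0.4236 0.3424 0.082 ] lid [168.51902124 233.94958636] base front [169.44287513 256.60859918] lid front/back 239.5005403549397 228.55816240435584
0.04 white [0.4239 0.2273 0.11  ] lid [226.16551059 222.45159825] base front [227.70842791 257.00029523] lid front/back 227.93873597552357 217.1251804361312
```

View pics/sz2.png

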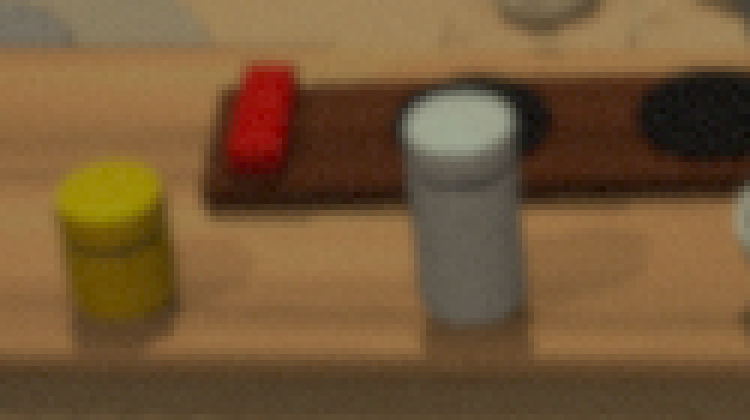

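```bash
python3 - <<'E'
from h import *
from scipy.spatial.transform import Rotation as Ro
s=arm.get_state();q=s["tool_rot"];R=Ro.from_quat([q[1],q[2],q[3],q[0]]).as_matrix();print(np.round(R,3),s["time_s"],s["eef_pos"])
t=arm.capture("top");b=.031
for n,u,h in(("yellow",(198.3,236.64),.042),("white",(252.96,237.18),.07),("blue",(374.56,239.28),.084),("green",(427.76,243.95),.056),("bowl",(311.4,239.5),.032)):
    p=ray(t,*u,b+h);print(n,np.round(p[:2],4),"rad",np.hypot(*p[:2]))
X=np.array([ray(t,*u,b+.015)[:2] for u in((251.74,201.81),(291.18,200.11),(330.65,198.37),(369.87,196.67))])
d=X[3]-X[0];d/=np.linalg.norm(d);m=X.mean(0);print(np.round(X,4));print("fit",np.round([m+d*k for k in(-.1275,-.0425,.0425,.1275)],4),np.linalg.norm(X[3]-X[0]))
E
```

```text
[[ 0.     0.449 -0.893]
 [-0.    -0.893 -0.449]
 [-1.     0.    -0.   ]] 1.0 [ 0.25822389 -0.51373436  0.23360564]
yellow [0.424  0.3439] rad 0.5458951032289844
white [0.4243 0.2279] rad 0.4816270329421776
blue [ 0.4253 -0.0176] rad 0.42566666673968656
green [ 0.4196 -0.1316] rad 0.4397876470580017
bowl [0.4241 0.1072] rad 0.43742863857111636
[[ 0.5028  0.2364]
 [ 0.5085  0.1517]
 [ 0.5143  0.0668]
 [ 0.52   -0.0176]]
fit [[ 0.5028  0.2365]
 [ 0.5085  0.1517]
 [ 0.5143  0.0669]
 [ 0.52   -0.0179]] 0.25455007702420357
```

play_rows --gripper '[0.35,0.35,0.35,0.35,0.35,0.35,0.35,0.35,0.35,0.35,0.35,0.35]' --linear '[[0.35,1,0],[0.35,1,0],[0.35,1,0],[0.35,1,0],[0.35,1,0],[0.35,1,0],[0.35,1,0],[0.35,1,0],[0.35,1,0],[0.35,1,0],[0.35,1,0],[0.35,1,0]]' --rotation '[[0,0,-0.5],[0,0,-0.5],[0,0,-0.5],[0,0,-0.5],[0,0,-0.5],[0,0,-0.5],[0,0,-0.5],[0,0,-0.5],[0,0,0],[0,0,0],[0,0,0],[0,0,0]]'

```text
time_s: 2.25
eef_pos: [0.4276, -0.0198, 0.2348]
tool_rot: [0.015, 0.709, 0.011, -0.705]
wrist_force: [0.6, -1.3, -0.2]
width: 0.062
```

play_rows --gripper '[0.35,0.35,0.35,0.35,0.35,0.35,0.35]' --linear '[[-0.06,0.05,-0.3],[0,0,-0.8],[0,0,-0.8],[0,0,-0.8],[0,0,-0.6],[0,0,-0.3],[0,0,0]]' --rotation '[[0,0,0.3],[0,0,0],[0,0,0],[0,0,0],[0,0,0],[0,0,0],[0,0,0]]'

```text
time_s: 2.95
eef_pos: [0.4241, -0.0151, 0.0858]
tool_rot: [0.031, 0.71, 0.027, -0.703]
wrist_force: [-0.0, 0.1, 0.8]
width: 0.062
```

```bash
python3 - <<'E'
from h import *
for n in("scene","top"):
    c=arm.capture(n);cv2.imwrite(f"pics/{n}1.png",c["frame"][:,:,::-1])
E
```

```text
(no output)
```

View pics/top1.png

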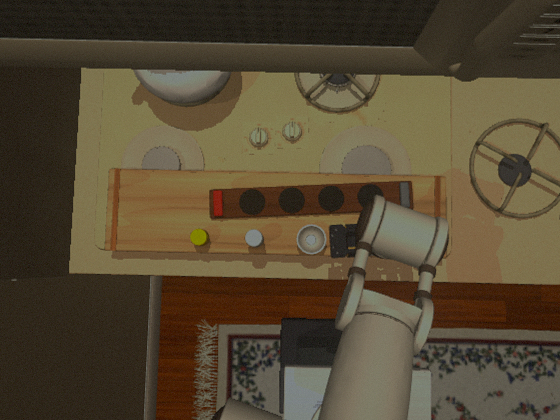

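View pics/scene1.png

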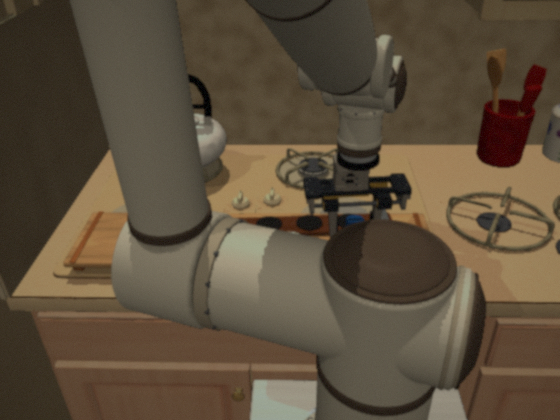

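The blue lid shows between the two fingers at about (355,220), so the fingers straddle it. I'll lower slightly and close.

play_rows --gripper '[0.35,0.35,-1,-1,-1,-1,-1,-1]' --linear '[[0,-0.06,-0.25],[0,0,0],[0,0,0],[0,0,0],[0,0,0],[0,0,0],[0,0,0],[0,0,0]]' --rotation '[[0,0,0],[0,0,0],[0,0,0],[0,0,0],[0,0,0],[0,0,0],[0,0,0],[0,0,0]]'

```text
time_s: 3.85
eef_pos: [0.4285, -0.0193, 0.0806]
tool_rot: [0.032, 0.713, 0.025, -0.7]
wrist_force: [0.7, -0.6, -0.6]
width: 0.0358
```

```bash
cat >> h.py <<'E'
def st(cam="top"):
    P=[];Y=[]
    from scipy.spatial.transform import Rotation as Ro
    for i in range(2):
        s=arm.get_state();q=s["tool_rot"];R=Ro.from_quat([q[1],q[2],q[3],q[0]]).as_matrix()
        P.append(s["eef_pos"]);Y.append([R[0,1],R[2,1],R[0,0],R[1,0]]);arm.capture(cam)
    print(s["time_s"],np.round(P,4).tolist(),np.round(Y,3).tolist(),np.round(s["wrist_force"],1),round(s["width"],4),np.round(s["qpos"],2));return np.mean(P,0)
E
python3 -c "
from h import *
st();st()"
```

```text
3.9 [[0.4285, -0.0193, 0.0806], [0.4285, -0.0193, 0.0806]] [[0.081, 0.011, 0.02, -0.009], [0.081, 0.011, 0.02, -0.009]] [ 0.4  0.3 -0.2] 0.0354 [-0.33 -0.05  2.15 -0.    1.03  1.16]
4.0 [[0.4285, -0.0193, 0.0806], [0.4285, -0.0193, 0.0806]] [[0.081, 0.011, 0.02, -0.009], [0.081, 0.011, 0.02, -0.009]] [0.  0.6 0.3] 0.0354 [-0.33 -0.05  2.15 -0.    1.03  1.16]
```

play_rows --gripper '[-1,-1,-1,-1,-1,-1,-1,-1,-1,-1,-1]' --linear '[[0,0,0.8],[0,0,0.9],[0.4,0.4,0.4],[0.4,0.8,0],[0.3,0.9,0],[0.2,0.9,0],[0.2,0.9,0],[0.2,0.9,0],[0.1,0.8,0],[0,0.5,0],[0,0,0]]' --rotation '[[0,0,0],[0,0,0],[0,0,0],[0,0,0],[0,0,0],[0,0,0],[0,0,0],[0,0,0],[0,0,0],[0,0,0],[0,0,0]]'

```text
time_s: 5.15
eef_pos: [0.4986, 0.2343, 0.1638]
tool_rot: [0.031, 0.711, 0.024, -0.702]
wrist_force: [0.1, 0.1, -2.3]
width: 0.0353
```

```bash
python3 - <<'E'
from h import *
st()
for n in("scene","top"):
    c=arm.capture(n);cv2.imwrite(f"pics/{n}2.png",c["frame"][:,:,::-1]);print([d for d in arm.search_frame(n,"jar_blue_mid")])
E
```

```text
5.2 [[0.4986, 0.2343, 0.1638], [0.4985, 0.2331, 0.1637]] [[0.078, 0.011, 0.013, -0.01], [0.077, 0.011, 0.012, -0.01]] [-0.8  0.3 -2.6] 0.0355 [ 0.23  0.15  1.75 -0.01  1.23  1.72]
[{'rect': [216.7, 158.1, 18.9, 45.1], 'score': 0.76}]
[{'rect': [211.2, 209.0, 10.2, 5.3], 'score': 0.49}]
```

View pics/top2.png

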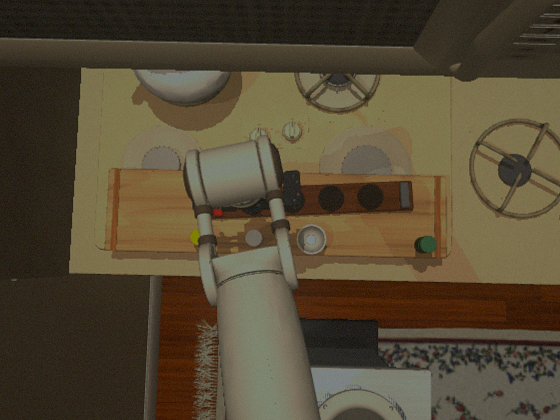

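View pics/scene2.png

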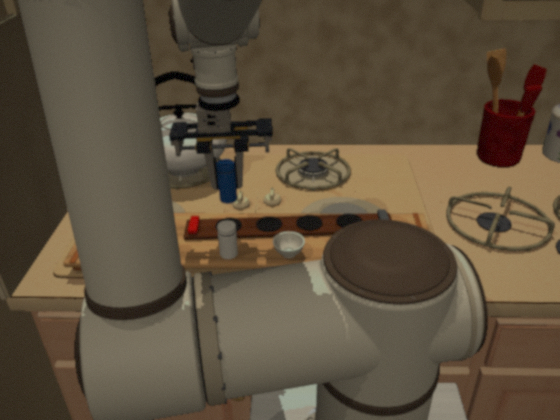

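```bash
python3 - <<'E'
from h import *
c=arm.capture("scene");f=c["frame"];hsv=cv2.cvtColor(f,cv2.COLOR_RGB2HSV);H,S,V=[hsv[...,i].astype(int) for i in range(3)]
roi=np.zeros(H.shape,bool);roi[140:215,200:260]=1
for ce,s in blobs((H>98)&(H<130)&(S>100)&roi,100,3000):print(ce,s)
p=st("scene")
a=np.linspace(0,2*np.pi,60)
for dx in(-.006,-.003,0,.003):
    ctr=p+[dx,0,-.0076];ax=np.array([-.012,.01,1])
    Q=np.array([proj(c,ctr+ax*h+[.018*np.cos(t),.018*np.sin(t),0]) for h in(-.042,.042) for t in a]);print(dx,Q.min(0),Q.max(0))
E
```

```text
[226.68624642 179.31375358] [216 160  21  42 698]
5.55 [[0.4994, 0.2312, 0.1646], [0.4994, 0.2313, 0.1646]] [[0.073, 0.011, 0.014, -0.01], [0.073, 0.011, 0.014, -0.01]] [-0.2  0.3 -1.7] 0.0354 [ 0.22  0.15  1.75 -0.01  1.23  1.72]
-0.006 [215.47057718 159.73235213] [237.38025117 205.37947659]
-0.003 [215.68556449 159.00574572] [237.53415182 204.55609237]
0 [215.89949977 158.28263912] [237.68733361 203.73661066]
0.003 [216.11239073 157.56300711] [237.83980156 202.92100376]
```

play_rows --gripper '[-1,-1,-1,-1,-1,-1]' --linear '[[0.09,0.13,-0.3],[0,0,-0.4],[0,0,-0.4],[0,0,-0.25],[0,0,-0.1],[0,0,0]]' --rotation '[[0,0,0],[0,0,0],[0,0,0],[0,0,0],[0,0,0],[0,0,0]]'

```text
time_s: 6.2
eef_pos: [0.5038, 0.2366, 0.1022]
tool_rot: [0.029, 0.712, 0.022, -0.702]
wrist_force: [0.8, -0.2, -2.4]
width: 0.0352
```

```bash
python3 -c "
from h import *
st()"
```

```text
6.25 [[0.5038, 0.2366, 0.1022], [0.504, 0.2367, 0.1026]] [[0.071, 0.011, 0.014, -0.01], [0.071, 0.011, 0.015, -0.01]] [-0.4  0.  -1.3] 0.0356 [ 0.23  0.24  1.77 -0.01  1.11  1.73]
```

play_rows --gripper '[-1,-1,-1,-1]' --linear '[[0,0,-0.08],[0,0,-0.05],[0,0,-0.03],[0,0,-0.02]]' --rotation '[[0,0,0],[0,0,0],[0,0,0],[0,0,0]]'

```text
time_s: 6.7
eef_pos: [0.5061, 0.2372, 0.0978]
tool_rot: [0.028, 0.714, 0.022, -0.699]
wrist_force: [-1.3, 1.0, -1.6]
width: 0.0353
```

```bash
python3 -c "
from h import *
st()"
```

```text
6.75 [[0.5061, 0.2372, 0.0978], [0.5061, 0.2372, 0.0977]] [[0.071, 0.01, 0.021, -0.008], [0.071, 0.01, 0.02, -0.008]] [-0.2  1.2 -2.8] 0.035 [ 0.23  0.25  1.77 -0.01  1.1   1.73]
```

play_rows --gripper '[-1,-1,-1]' --linear '[[-0.09,-0.02,-0.08],[-0.02,0,-0.03],[0,0,-0.02]]' --rotation '[[0,0,0],[0,0,0],[0,0,0]]'

```text
time_s: 7.1
eef_pos: [0.5038, 0.2367, 0.0956]
tool_rot: [0.028, 0.716, 0.022, -0.697]
wrist_force: [-2.4, -1.3, 3.2]
width: 0.0358
```

```bash
python3 -c "
from h import *
st()"
```

```text
7.15 [[0.5038, 0.2367, 0.0956], [0.5038, 0.2367, 0.0956]] [[0.071, 0.009, 0.026, -0.007], [0.071, 0.009, 0.026, -0.008]] [-2.3 -1.3  6.5] 0.0356 [ 0.23  0.25  1.79 -0.01  1.09  1.74]
```

play_rows --gripper '[-0.3,0.0,0.1,0.1,0.1,0.1,0.1,0.35,0.35,0.35,0.35]' --linear '[[0,0,0],[0,0,0],[0,0,0.3],[0,0,0.7],[0,0,0.9],[0,0,0.5],[0,0,0.2],[-0.7,-0.1,0],[-0.7,-0.1,0],[-0.5,-0.05,0],[-0.1,0,0]]' --rotation '[[0,0,0],[0,0,0],[0,0,0],[0,0,0],[0,0,0],[0,0.1,0],[0.05,0.1,0],[0.05,0.1,0],[0,0,0],[0,0,0],[0,0,0]]'

```text
time_s: 8.3
eef_pos: [0.422, 0.2263, 0.2059]
tool_rot: [-0.023, -0.706, -0.027, 0.707]
wrist_force: [-0.1, -0.1, 0.8]
width: 0.0616
```

```bash
python3 - <<'E'
from h import *
st()
for n in("scene",):
    c=arm.capture(n);cv2.imwrite(f"pics/{n}3.png",c["frame"][:,:,::-1])
E
```

```text
8.35 [[0.422, 0.2263, 0.2059], [0.4223, 0.2264, 0.206]] [[0.071, -0.005, -0.002, 0.005], [0.071, -0.005, -0.002, 0.005]] [0.7 0.1 0.1] 0.0622 [ 0.24 -0.07  1.89  0.01  1.32  1.73]
```

View pics/scene3.png

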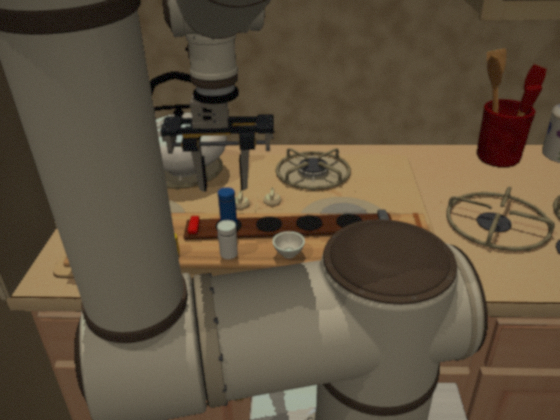

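Blue stands upright on the pad beside the red stop. White is next.

play_rows --gripper '[0.35,0.35,0.35,0.35,0.35,0.35,0.35]' --linear '[[0.05,0.04,-0.4],[0,0,-0.8],[0,0,-0.8],[0,0,-0.7],[0,0,-0.4],[0,0,-0.2],[0,0,0]]' --rotation '[[-0.05,0,0],[0,0,0],[0,0,0],[0,0,0],[0,0,0],[0,0,0],[0,0,0]]'

```text
time_s: 9.15
eef_pos: [0.4338, 0.2284, 0.0705]
tool_rot: [0.023, 0.709, 0.024, -0.705]
wrist_force: [0.0, 0.0, 0.5]
width: 0.0619
```

```bash
python3 -c "
from h import *
st()"
```

```text
9.2 [[0.4338, 0.2284, 0.0705], [0.4343, 0.2285, 0.0713]] [[0.068, -0.001, 0.006, 0.002], [0.068, -0.002, 0.007, 0.002]] [-0.3 -0.4  0.3] 0.0616 [0.24 0.13 1.97 0.   1.03 1.74]
```

play_rows --gripper '[0.35,-1,-1,-1,-1,-1]' --linear '[[-0.25,0,-0.05],[-0.04,0,0],[-0.03,0,0],[-0.02,0,0],[0,0,0],[0,0,0]]' --rotation '[[0,0.05,0],[0,0,0],[0,0,0],[0,0,0],[0,0,0],[0,0,0]]'

```text
time_s: 9.85
eef_pos: [0.4226, 0.2295, 0.0736]
tool_rot: [0.023, 0.71, 0.025, -0.703]
wrist_force: [0.6, -0.0, -2.6]
width: 0.0357
```

```bash
python3 -c "
from h import *
st()"
```

```text
9.9 [[0.4226, 0.2295, 0.0736], [0.4226, 0.2295, 0.0736]] [[0.068, -0.003, 0.01, 0.004], [0.068, -0.003, 0.01, 0.004]] [ 0.4 -0.2 -1.3] 0.0354 [0.24 0.1  2.   0.   1.03 1.75]
```

play_rows --gripper '[-1,-1,-1,-1,-1,-1,-1,-1,-1,-1]' --linear '[[0,0,0.8],[0,0,0.9],[0,-0.3,0.6],[0.2,-0.7,0.1],[0.6,-0.6,0],[0.7,-0.25,0],[0.4,-0.1,0],[0.1,0,0],[0,0,0],[0,0,0]]' --rotation '[[0,0,0],[0,0,0],[0,0,0],[0,0,0],[0,0,0],[0,0,0],[0,0,0],[0,0,0],[0,0,0],[0,0,0]]'

```text
time_s: 10.95
eef_pos: [0.5008, 0.1479, 0.1701]
tool_rot: [0.024, 0.707, 0.025, -0.706]
wrist_force: [-0.6, 0.1, -1.6]
width: 0.0357
```

```bash
python3 - <<'E'
from h import *
p=st("scene")
c=arm.capture("scene");f=c["frame"];cv2.imwrite(f"pics/scene4.png",f[:,:,::-1])
print(arm.search_frame("scene","jar_white_mid"))
a=np.linspace(0,2*np.pi,60)
for dx in(-.004,0,.004):
    ctr=p+[dx,0,.035-.0426]
    Q=np.array([proj(c,ctr+np.array([-.01,-.004,1])*h+[.018*np.cos(t),.018*np.sin(t),0]) for h in(-.035,.035) for t in a]);print(dx,Q.min(0),Q.max(0))
E
```

```text
11.0 [[0.5008, 0.1479, 0.1701], [0.5006, 0.1481, 0.1701]] [[0.07, -0.002, 0.002, 0.003], [0.07, -0.002, 0.002, 0.003]] [-0.5  0.2 -2.9] 0.0357 [0.05 0.08 1.81 0.   1.25 1.55]
[{'rect': [259.6, 157.6, 18.8, 35.8], 'score': 0.88}]
-0.004 [258.98175604 159.61530391] [278.20552116 199.40405582]
0 [259.12570918 158.64804277] [278.28378275 198.31828487]
0.004 [259.26872646 157.68698113] [278.36155428 197.23941337]
```

View pics/scene4.png

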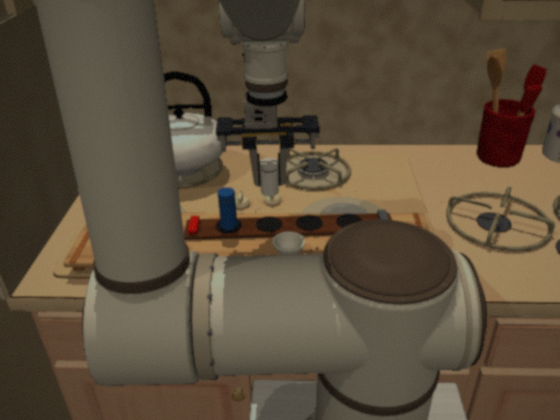

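play_rows --gripper '[-1,-1,-1,-1,-1,-1]' --linear '[[0.1,0.09,-0.4],[0,0,-0.5],[0,0,-0.5],[0,0,-0.3],[0,0,-0.15],[0,0,0]]' --rotation '[[0,0,0],[0,0,0],[0,0,0],[0,0,0],[0,0,0],[0,0,0]]'

```text
time_s: 11.75
eef_pos: [0.5043, 0.1534, 0.0959]
tool_rot: [0.025, 0.709, 0.027, -0.704]
wrist_force: [-0.1, 0.8, -1.8]
width: 0.0352
```

```bash
python3 -c "
from h import *
st()"
```

```text
11.8 [[0.5043, 0.1534, 0.0959], [0.5048, 0.1534, 0.0965]] [[0.073, -0.002, 0.007, 0.003], [0.073, -0.002, 0.008, 0.003]] [-0.6  0.  -1.9] 0.0352 [0.06 0.18 1.86 0.   1.09 1.56]
```

play_rows --gripper '[-1,-1,-1,-1]' --linear '[[0.02,-0.04,-0.12],[0,0,-0.06],[0,0,-0.05],[0,0,-0.04]]' --rotation '[[0,0,0],[0,0,0],[0,0,0],[0,0,0]]'

```text
time_s: 12.25
eef_pos: [0.5085, 0.1517, 0.0885]
tool_rot: [0.025, 0.712, 0.027, -0.701]
wrist_force: [-4.1, 0.1, 9.6]
width: 0.0357
```

```bash
python3 -c "
from h import *
st()"
```

```text
12.3 [[0.5085, 0.1517, 0.0885], [0.5084, 0.1517, 0.0886]] [[0.073, -0.002, 0.014, 0.003], [0.073, -0.002, 0.014, 0.003]] [-0.6 -0.1  0.9] 0.0357 [0.06 0.2  1.86 0.   1.07 1.56]
```

play_rows --gripper '[-0.3,0.0,0.1,0.1,0.1,0.1,0.35,0.35,0.35,0.35,0.35,0.35]' --linear '[[0,0,0],[0,0,0],[0,0,0.3],[0,0,0.7],[0,0,0.9],[-0.2,-0.3,0.6],[-0.4,-0.9,0],[-0.4,-1,0],[-0.4,-1,0],[-0.4,-1,0],[-0.3,-1,0],[-0.1,-0.9,0]]' --rotation '[[0,0,0],[0,0,0],[0,0,0],[0,0,0],[0,0,0],[0,0.1,0],[0,0,0],[0,0,0],[0,0,0],[0,0,0],[0,0,0],[0,0,0]]'

```text
time_s: 13.55
eef_pos: [0.4209, -0.0969, 0.2051]
tool_rot: [0.03, 0.715, 0.029, -0.698]
wrist_force: [1.1, -0.5, -0.7]
width: 0.0617
```

```bash
python3 - <<'E'
from h import *
st()
for n in("scene","top"):
    c=arm.capture(n);cv2.imwrite(f"pics/{n}5.png",c["frame"][:,:,::-1])
E
```

```text
13.6 [[0.4209, -0.0969, 0.2051], [0.421, -0.1016, 0.2056]] [[0.083, 0.003, 0.024, -0.001], [0.079, 0.007, 0.024, -0.005]] [-0.2 -2.6  1. ] 0.0622 [-0.52 -0.22  2.03  0.01  1.32  0.97]
```

View pics/top5.png

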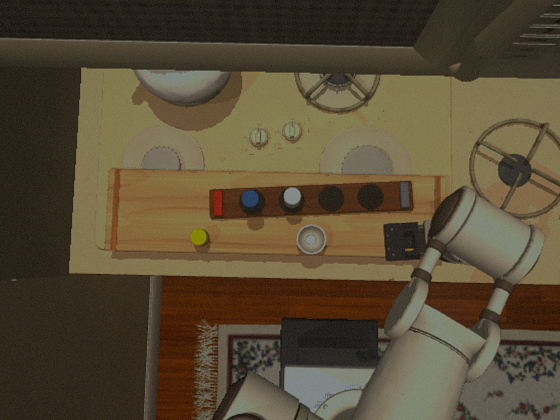

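View pics/scene5.png

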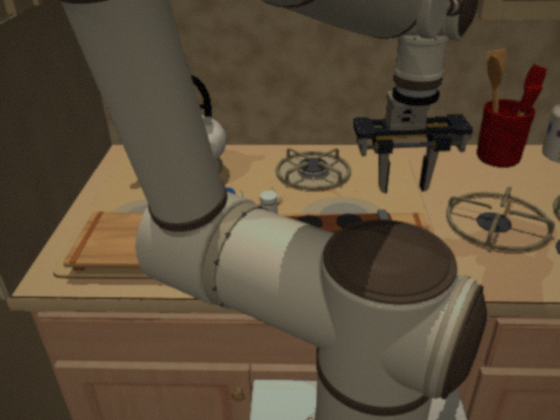

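Blue and white are both centred on their pads, at about (252,201) and (291,199). Green is next.

play_rows --gripper '[0.35,0.35,0.35,0.35,0.35,0.35]' --linear '[[-0.05,-0.6,0],[-0.03,-0.15,0],[-0.03,0,-0.4],[-0.04,0,-0.7],[-0.04,0,-0.7],[-0.02,0,-0.3]]' --rotation '[[0,0.12,0],[0,0.12,0],[0,0,-0.1],[0,0,0],[0,0,0],[0,0,0]]'

```text
time_s: 14.35
eef_pos: [0.4173, -0.1194, 0.1223]
tool_rot: [0.029, 0.708, 0.028, -0.705]
wrist_force: [-0.5, 0.4, -0.0]
width: 0.0621
```

```bash
python3 -c "
from h import *
st()"
```

```text
14.4 [[0.4173, -0.1194, 0.1223], [0.4166, -0.119, 0.1213]] [[0.08, 0.001, 0.005, -0.0], [0.081, -0.0, 0.004, 0.001]] [-1.1  0.4 -1.3] 0.0619 [-0.56 -0.1   2.09  0.    1.14  0.93]
```

play_rows --gripper '[0.35,0.35,0.35,0.35,0.35,0.35]' --linear '[[0.07,-0.32,0],[0,0,-0.2],[-0.03,0,-0.5],[-0.03,0,-0.5],[-0.03,0,-0.2],[-0.02,0,0]]' --rotation '[[0,0,-0.1],[0,0,0],[0,0,0],[0,0,0],[0,0,0],[0,0,0]]'

```text
time_s: 15.05
eef_pos: [0.4215, -0.1367, 0.0713]
tool_rot: [0.027, 0.712, 0.022, -0.701]
wrist_force: [0.8, 0.3, 0.8]
width: 0.0621
```

```bash
python3 - <<'E'
from h import *
st()
c=arm.capture("scene");cv2.imwrite("pics/scene6.png",c["frame"][:,:,::-1])
E
```

```text
15.1 [[0.4215, -0.1367, 0.0713], [0.4218, -0.1368, 0.0718]] [[0.069, 0.008, 0.016, -0.007], [0.07, 0.009, 0.017, -0.008]] [-0.4 -0.1  0.2] 0.0621 [-0.59  0.    2.11  0.    1.01  0.91]
```

View pics/scene6.png

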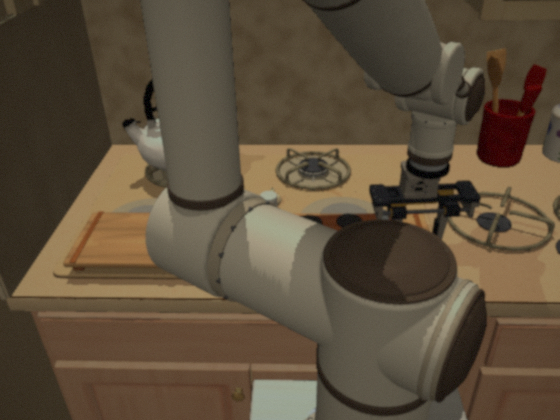

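play_rows --gripper '[0.35,0.35,-1,-1,-1,-1,-1]' --linear '[[-0.06,0.13,-0.12],[-0.02,0,-0.1],[-0.04,0,0],[-0.03,0,0],[-0.02,0,0],[0,0,0],[0,0,0]]' --rotation '[[0,0.1,0],[0,0.05,0],[0,0,0],[0,0,0],[0,0,0],[0,0,0],[0,0,0]]'

```text
time_s: 15.9
eef_pos: [0.4166, -0.1321, 0.0653]
tool_rot: [0.029, 0.709, 0.021, -0.705]
wrist_force: [-0.3, 0.9, -0.9]
width: 0.0352
```

```bash
python3 -c "
from h import *
st()"
```

```text
15.95 [[0.4166, -0.1321, 0.0653], [0.4166, -0.1321, 0.0653]] [[0.07, 0.011, 0.006, -0.011], [0.07, 0.011, 0.006, -0.011]] [-0.2  0.7  0.2] 0.0351 [-0.58  0.01  2.12 -0.01  1.    0.92]
```

play_rows --gripper '[-1,-1,-1,-1,-1,-1,-1,-1,-1,-1,-1]' --linear '[[0,0,0.8],[0,0,0.9],[0.2,0.3,0.6],[0.5,0.7,0.1],[0.5,0.9,0],[0.5,0.9,0],[0.4,0.9,0],[0.2,0.7,0],[0,0.3,0],[0,0,0],[0,0,0]]' --rotation '[[0,0,0],[0,0,0],[0,0,0],[0,0,0],[0,0,0],[0,0,0],[0,0,0],[0,0,0],[0,0,0],[0,0,0],[0,0,0]]'

```text
time_s: 17.1
eef_pos: [0.5091, 0.0625, 0.1638]
tool_rot: [0.027, 0.708, 0.02, -0.706]
wrist_force: [-1.2, 0.3, -1.9]
width: 0.0355
```

```bash
python3 - <<'E'
from h import *
st()
c=arm.capture("scene");cv2.imwrite("pics/scene7.png",c["frame"][:,:,::-1])
E
```

```text
17.15 [[0.5091, 0.0625, 0.1638], [0.509, 0.0623, 0.1638]] [[0.067, 0.011, 0.004, -0.011], [0.066, 0.011, 0.003, -0.011]] [-0.2  0.2 -1.1] 0.0354 [-0.11  0.06  1.85 -0.01  1.23  1.4 ]
```

View pics/scene7.png

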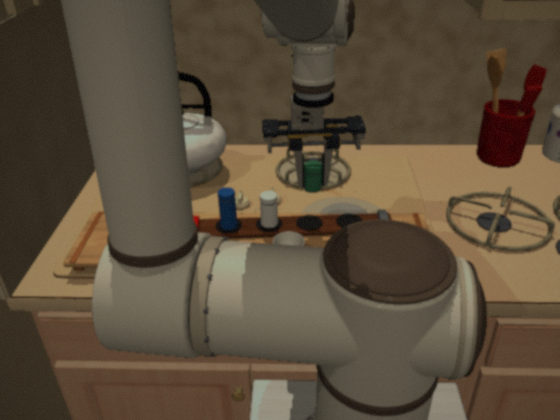

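play_rows --gripper '[-1,-1,-1,-1,-1,-1]' --linear '[[0,0.1,-0.4],[0,0,-0.5],[0,0,-0.5],[0,0,-0.3],[-0.02,0,-0.15],[-0.02,0,0]]' --rotation '[[0,0,0],[0,0,0],[0,0,0],[0,0,0],[0,0,0],[0,0,0]]'

```text
time_s: 17.85
eef_pos: [0.5084, 0.0602, 0.0893]
tool_rot: [0.024, 0.709, 0.015, -0.704]
wrist_force: [-0.6, 0.1, -1.1]
width: 0.0354
```

```bash
python3 -c "
from h import *
st()"
```

```text
17.9 [[0.5084, 0.0602, 0.0893], [0.5087, 0.0603, 0.0899]] [[0.056, 0.013, 0.008, -0.012], [0.056, 0.013, 0.009, -0.012]] [-0.8  0.1 -2.4] 0.0355 [-0.11  0.16  1.9  -0.01  1.07  1.41]
```

play_rows --gripper '[-1,-1,-1,-1,-1]' --linear '[[0.04,0.17,-0.04],[0,0.01,-0.08],[0,0.01,-0.06],[0,0.01,-0.05],[0,0,-0.03]]' --rotation '[[0,0,0],[0,0,0],[0,0,0],[0,0,0],[0,0,0]]'

```text
time_s: 18.45
eef_pos: [0.5133, 0.0692, 0.0822]
tool_rot: [0.025, 0.712, 0.016, -0.701]
wrist_force: [-0.2, 0.1, -1.4]
width: 0.035
```

```bash
python3 -c "
from h import *
st()"
```

```text
18.5 [[0.5133, 0.0692, 0.0822], [0.5132, 0.0692, 0.082]] [[0.057, 0.014, 0.016, -0.013], [0.057, 0.014, 0.015, -0.013]] [-1.   0.1 -1.3] 0.0353 [-0.09  0.18  1.9  -0.01  1.05  1.43]
```

play_rows --gripper '[-1,-1,-1]' --linear '[[-0.07,-0.06,-0.05],[-0.02,0,-0.04],[0,0,-0.03]]' --rotation '[[0,0,0],[0,0,0],[0,0,0]]'

```text
time_s: 18.85
eef_pos: [0.5109, 0.0666, 0.0802]
tool_rot: [0.025, 0.713, 0.016, -0.7]
wrist_force: [-5.3, 1.4, 8.6]
width: 0.0353
```

```bash
python3 -c "
from h import *
st()"
```

```text
18.9 [[0.5109, 0.0666, 0.0802], [0.5109, 0.0666, 0.0803]] [[0.057, 0.014, 0.018, -0.012], [0.057, 0.014, 0.018, -0.013]] [-4.4  0.9  8.8] 0.0354 [-0.1   0.17  1.91 -0.01  1.04  1.42]
```

play_rows --gripper '[-0.3,0.0,0.1,0.1,0.1,0.1,0.35,0.35,0.35,0.35,0.35,0.35]' --linear '[[0,0,0],[0,0,0],[0,0,0.3],[0,0,0.8],[0,0,0.9],[-0.2,0.1,0.8],[-0.4,0.8,0.2],[-0.4,1,0],[-0.4,1,0],[-0.4,1,0],[-0.3,1,0],[-0.1,0.8,0]]' --rotation '[[0,0,0],[0,0,0],[0,0,0],[0,0,0],[0,0,0],[0.1,0.1,0],[0.03,0.05,0.1],[0,0,0],[0,0,0],[0,0,0],[0,0,0],[0,0,0]]'

```text
time_s: 20.15
eef_pos: [0.4213, 0.2977, 0.2155]
tool_rot: [0.02, 0.713, 0.021, -0.701]
wrist_force: [0.6, -0.5, -0.5]
width: 0.0623
```

```bash
python3 - <<'E'
from h import *
st()
for n in("scene","top"):
    c=arm.capture(n);cv2.imwrite(f"pics/{n}8.png",c["frame"][:,:,::-1])
E
```

```text
20.2 [[0.4213, 0.2977, 0.2155], [0.4208, 0.3013, 0.2158]] [[0.058, -0.001, 0.016, 0.002], [0.06, -0.005, 0.017, 0.006]] [-3.   2.3 -0.2] 0.0619 [ 0.39  0.01  1.79 -0.    1.32  1.9 ]
```

View pics/top8.png

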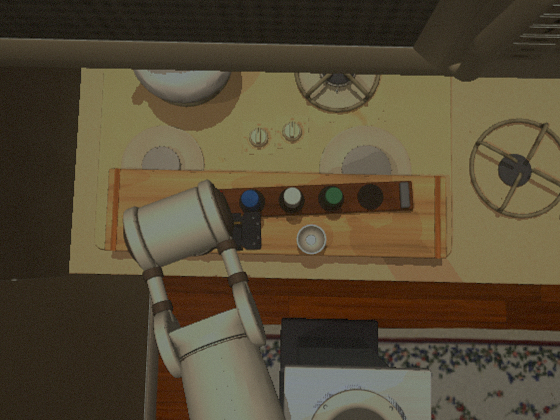

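View pics/scene8.png

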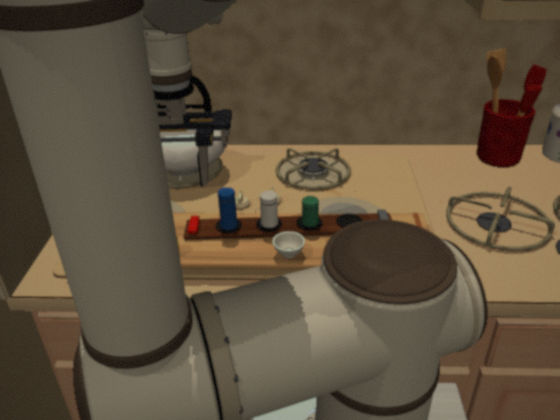

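Three jars are placed and standing. Yellow is last.

play_rows --gripper '[0.35,0.35,0.35,0.35,0.35,0.35,0.35]' --linear '[[0.05,0.7,0],[0,0.25,-0.2],[0,0,-0.6],[-0.03,0,-0.8],[-0.03,0,-0.6],[-0.03,0,-0.3],[-0.02,0,0]]' --rotation '[[0,0.1,0],[-0.05,0.06,0],[0,0,0],[0,0,0],[0,0,0],[0,0,0],[0,0,0]]'

```text
time_s: 21.05
eef_pos: [0.4232, 0.3264, 0.1116]
tool_rot: [0.02, 0.707, 0.014, -0.707]
wrist_force: [-0.2, 0.4, -0.0]
width: 0.0618
```

```bash
python3 -c "
from h import *
st()"
```

```text
21.1 [[0.4232, 0.3264, 0.1116], [0.4237, 0.3267, 0.1126]] [[0.049, 0.009, 0.001, -0.009], [0.049, 0.008, 0.002, -0.008]] [ 0.4 -0.9  0.2] 0.0621 [ 0.44  0.19  1.82 -0.01  1.14  1.96]
```

play_rows --gripper '[0.35,0.35,0.35,0.35,0.35]' --linear '[[0,0.38,0],[0,0.05,0],[-0.03,0,-0.4],[-0.03,0,-0.5],[-0.03,0,-0.2]]' --rotation '[[0,0,0.1],[0,0,0],[0,0,0],[0,0,0],[0,0,0]]'

```text
time_s: 21.65
eef_pos: [0.4268, 0.3502, 0.0771]
tool_rot: [0.022, 0.714, 0.022, -0.7]
wrist_force: [-0.1, 0.4, 0.2]
width: 0.062
```

```bash
python3 -c "
from h import *
st()"
```

```text
21.7 [[0.4268, 0.3502, 0.0771], [0.4263, 0.35, 0.0764]] [[0.062, 0.0, 0.019, 0.001], [0.062, 0.001, 0.018, 0.0]] [-1.4 -0.2 -0.6] 0.0619 [ 0.47  0.27  1.81 -0.01  1.05  1.99]
```

play_rows --gripper '[0.35,0.35,0.35]' --linear '[[-0.07,-0.15,-0.15],[-0.03,0,-0.2],[-0.03,0,-0.1]]' --rotation '[[0,0.12,0],[0,0.05,0],[0,0,0]]'

```text
time_s: 22.05
eef_pos: [0.4231, 0.3446, 0.0611]
tool_rot: [0.021, 0.709, 0.023, -0.705]
wrist_force: [0.1, -0.2, -1.1]
width: 0.0623
```

```bash
python3 -c "
from h import *
st()"
```

```text
22.1 [[0.4231, 0.3446, 0.0611], [0.4225, 0.3444, 0.0605]] [[0.062, -0.002, 0.005, 0.003], [0.062, -0.002, 0.004, 0.002]] [0.3 0.1 0.1] 0.0621 [0.46 0.28 1.82 0.   1.03 1.97]
```

play_rows --gripper '[0.35,-1,-1,-1,-1,-1]' --linear '[[0.02,0,-0.1],[-0.03,0,0],[-0.03,0,0],[-0.02,0,0],[0,0,0],[0,0,0]]' --rotation '[[0,0,0],[0,0,0],[0,0,0],[0,0,0],[0,0,0],[0,0,0]]'

```text
time_s: 22.75
eef_pos: [0.4204, 0.3448, 0.0571]
tool_rot: [0.021, 0.709, 0.023, -0.705]
wrist_force: [-0.2, 0.9, -2.0]
width: 0.0349
```

```bash
python3 -c "
from h import *
st()"
```

```text
22.8 [[0.4204, 0.3448, 0.0571], [0.4204, 0.3448, 0.0571]] [[0.062, -0.002, 0.005, 0.003], [0.062, -0.003, 0.006, 0.003]] [ 0.5  0.3 -0.7] 0.035 [0.46 0.28 1.83 0.   1.02 1.97]
```

play_rows --gripper '[-1,-1,-1,-1,-1,-1,-1,-1,-1,-1,-1,-1]' --linear '[[0,0,0.7],[0,0,0.9],[0,0,1],[0,-0.3,0.8],[0.2,-0.7,0.2],[0.2,-0.9,0],[0.2,-1,0],[0.3,-1,0],[0.3,-1,0],[0.3,-1,0],[0.3,-1,0],[0.3,-0.8,0]]' --rotation '[[0,0,0],[0,0,0],[0,0,0],[0,0,0],[0,0,0],[0,0,0],[0,0,0],[0,0,0],[0,0,0],[0,0,0],[0,0,0],[0,0,0]]'

```text
time_s: 24.05
eef_pos: [0.5001, 0.0271, 0.2044]
tool_rot: [0.025, 0.707, 0.025, -0.706]
wrist_force: [0.7, 0.4, -2.9]
width: 0.0355
```

```bash
python3 -c "
from h import *
st()"
```

```text
24.1 [[0.5001, 0.0271, 0.2044], [0.5018, 0.0228, 0.2046]] [[0.071, -0.001, 0.001, 0.001], [0.068, 0.003, 0.003, -0.003]] [ 0.9 -5.4 -1.4] 0.0349 [-0.19 -0.01  1.83 -0.    1.31  1.31]
```

play_rows --gripper '[-1,-1,-1,-1,-1,-1,-1]' --linear '[[0.25,-0.7,0],[0.1,-0.2,0],[0,0,-0.3],[0,0,-0.7],[-0.02,0,-0.6],[-0.02,0,-0.4],[-0.02,0,-0.2]]' --rotation '[[0,0,0],[0,0,0],[0,0,0],[0,0,0],[0,0,0],[0,0,0],[0,0,0]]'

```text
time_s: 24.85
eef_pos: [0.5099, -0.0051, 0.1105]
tool_rot: [-0.023, -0.706, -0.026, 0.707]
wrist_force: [0.4, 0.3, -1.6]
width: 0.0353
```

```bash
python3 - <<'E'
from h import *
st()
c=arm.capture("scene");cv2.imwrite("pics/scene9.png",c["frame"][:,:,::-1])
E
```

```text
24.9 [[0.5099, -0.0051, 0.1105], [0.5089, -0.0048, 0.1094]] [[0.069, -0.004, -0.001, 0.004], [0.069, -0.005, -0.003, 0.005]] [-1.8 -0.6 -2.5] 0.0356 [-0.25  0.13  1.89  0.    1.13  1.25]
```

View pics/scene9.png

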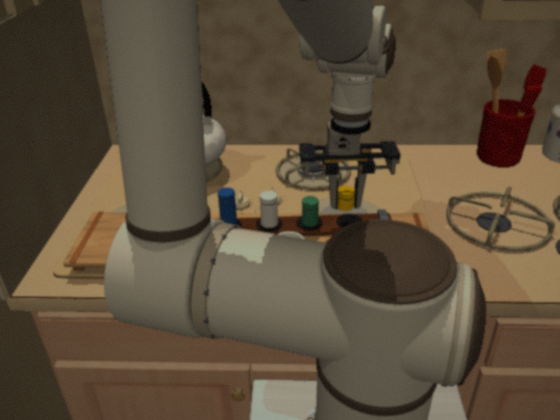

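play_rows --gripper '[-1,-1,-1,-1,-1,-1]' --linear '[[0.15,-0.3,0],[0.03,-0.03,-0.15],[0,0,-0.3],[0,0,-0.25],[0,0,-0.1],[0,0,0]]' --rotation '[[0,0,0],[0,0,0],[0,0,0],[0,0,0],[0,0,0],[0,0,0]]'

```text
time_s: 25.6
eef_pos: [0.5216, -0.0208, 0.0809]
tool_rot: [0.024, 0.709, 0.025, -0.704]
wrist_force: [0.5, -0.4, -1.1]
width: 0.0353
```

```bash
python3 -c "
from h import *
st()"
```

```text
25.65 [[0.5216, -0.0208, 0.0809], [0.5216, -0.0208, 0.0811]] [[0.069, -0.001, 0.008, 0.002], [0.069, -0.001, 0.008, 0.002]] [ 0.   0.3 -1.2] 0.0351 [-0.27  0.19  1.88  0.    1.06  1.23]
```

play_rows --gripper '[-1,-1,-1,-1,-1]' --linear '[[-0.12,0.07,-0.08],[-0.04,0,-0.06],[-0.03,0,-0.05],[-0.02,0,-0.04],[0,0,-0.03]]' --rotation '[[0,0,0],[0,0,0],[0,0,0],[0,0,0],[0,0,0]]'

```text
time_s: 26.2
eef_pos: [0.5136, -0.0177, 0.072]
tool_rot: [0.024, 0.71, 0.025, -0.703]
wrist_force: [-4.6, 1.4, 10.2]
width: 0.0353
```

```bash
python3 -c "
from h import *
st()"
```

```text
26.25 [[0.5136, -0.0177, 0.072], [0.5136, -0.0177, 0.0721]] [[0.069, -0.0, 0.011, 0.001], [0.069, -0.0, 0.01, 0.001]] [-1.9 -0.   1.5] 0.0352 [-0.27  0.19  1.91  0.    1.04  1.23]
```

play_rows --gripper '[-1,-1,-1,-1]' --linear '[[0.03,0,0.08],[0.04,0,0],[0,0,-0.06],[0,0,-0.05]]' --rotation '[[0,0,0],[0,0,0],[0,0,0],[0,0,0]]'

```text
time_s: 26.7
eef_pos: [0.5176, -0.018, 0.0719]
tool_rot: [0.025, 0.711, 0.025, -0.702]
wrist_force: [-8.6, 1.1, 18.8]
width: 0.0351
```

```bash
python3 -c "
from h import *
st()"
```

```text
26.75 [[0.5176, -0.018, 0.0719], [0.5175, -0.018, 0.072]] [[0.069, 0.0, 0.012, 0.0], [0.069, 0.0, 0.012, 0.0]] [-3.2  0.4  5.6] 0.0352 [-0.27  0.19  1.9   0.    1.03  1.23]
```

Within about 1 mm and in contact. I'll release, lift and withdraw clear of the view.

play_rows --gripper '[-0.3,0.0,0.1,0.1,0.1,0.1,0.1,0.1,0.1,0.1,0.1,0.1]' --linear '[[0,0,0],[0,0,0],[0,0,0.3],[0,0,0.8],[0,0,0.9],[0,0,0.9],[-0.2,-0.5,0.2],[-0.5,-0.8,0],[-0.6,-0.8,0],[-0.6,-0.8,0],[-0.5,-0.8,0],[-0.2,-0.8,0]]' --rotation '[[0,0,0],[0,0,0],[0,0,0],[0,0,0],[0,0,0],[0,0,0],[0,0,0],[0,0,0],[0,0,0],[0,0,0],[0,0,0],[0,0,0]]'

```text
time_s: 28.0
eef_pos: [0.4121, -0.2014, 0.2105]
tool_rot: [0.03, 0.715, 0.025, -0.698]
wrist_force: [0.4, -0.3, -0.6]
width: 0.0508
```

play_rows --gripper '[0.1,0.1,0.1,0.1,0.1]' --linear '[[-0.2,-0.9,0],[-0.2,-0.9,0],[-0.2,-0.9,0],[-0.1,-0.4,0],[0,0,0]]' --rotation '[[0,0,0],[0,0,0],[0,0,0],[0,0,0],[0,0,0]]'

```text
time_s: 28.5
eef_pos: [0.3816, -0.3343, 0.2158]
tool_rot: [0.031, 0.717, 0.02, -0.696]
wrist_force: [0.1, 0.6, 0.7]
width: 0.0508
```

```bash
python3 - <<'E'
from h import *
st()
for n in("scene","top"):
    c=arm.capture(n);cv2.imwrite(f"pics/{n}10.png",c["frame"][:,:,::-1])
f=c["frame"];hsv=cv2.cvtColor(f,cv2.COLOR_RGB2HSV);H,S,V=[hsv[...,i].astype(int) for i in range(3)]
roi=np.zeros(H.shape,bool);roi[182:255,230:400]=1
pads=dict(blue=(.5028,.2365),white=(.5085,.1517),green=(.5143,.0669),yellow=(.52,-.0179))
for n,m,h in(("yellow",(H>22)&(H<38)&(S>200),.042),("blue",(H>100)&(H<130)&(S>120),.084),("green",(H>55)&(H<95)&(S>80),.056),("white",(S<60)&(V>110),.07)):
    for ce,s in blobs(m&roi,100,400):
        p=ray(c,*ce,.046+h)[:2];print(n,ce,s[2:],np.round(p,4),"err mm",np.round((p-pads[n])*1000,1))
a=f[175:265,200:420,::-1];cv2.imwrite("pics/z10.png",cv2.resize(a,None,fx=3.5,fy=3.5,interpolation=cv2.INTER_CUBIC))
E
```

```text
28.55 [[0.3816, -0.3343, 0.2158], [0.3819, -0.3333, 0.2158]] [[0.072, 0.016, 0.03, -0.013], [0.073, 0.015, 0.03, -0.013]] [ 0.1 -0.3  0.9] 0.051 [-0.97 -0.03  1.83  0.02  1.31  0.53]
yellow [373.30869565 193.4       ] [ 19  17 230] [ 0.5218 -0.0184] err mm [ 1.8 -0.5]
blue [249.48648649 198.14864865] [ 18  17 222] [0.5007 0.2353] err mm [-2.1 -1.2]
green [333.3287037  195.15740741] [ 18  17 216] [0.5143 0.0657] err mm [ 0.  -1.2]
white [291.69626168 195.43925234] [ 17  16 214] [0.51   0.1511] err mm [ 1.5 -0.6]
white [311.59285714 238.29285714] [ 29  30 140] [0.4242 0.1091] err mm [-84.3 -42.6]
white [311.35981308 239.79439252] [ 19  18 214] [0.4212 0.1095] err mm [-87.3 -42.2]
```

View pics/z10.png

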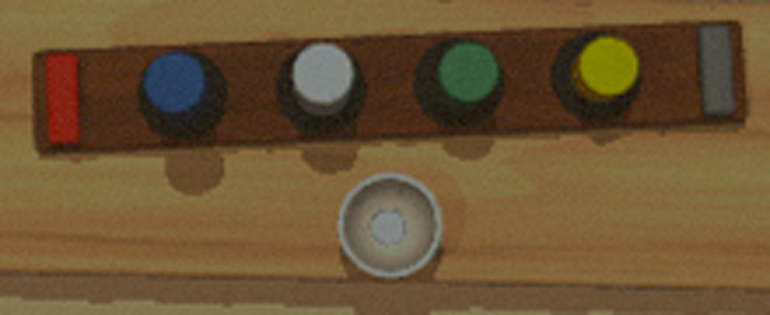

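View pics/scene10.png

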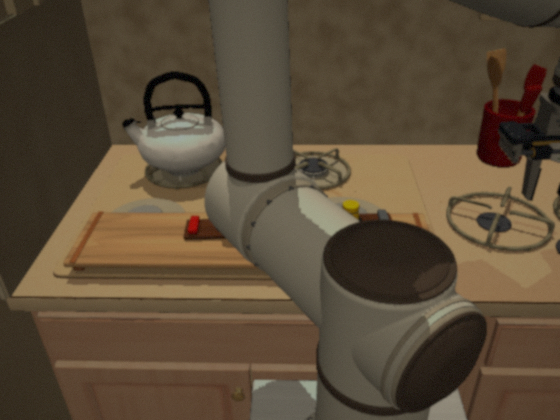

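All four jars are within about 2.5 mm of their pad centres in the right order. The bowl is still at pixel (311.5,238.3), where it started, and the arm is clear.

```bash
python3 -c "
from h import *
print(arm.finish_job())"
```

```text
the job is handed in; nothing more can be done
None
```

The four jars stand upright on the black pads in order of height: blue next to the red stop, then white, green, and yellow at the grey end. I handed the job in after about 29 s of the 88 s allowed; no verdict was reported.

- **Centring:** In the last top picture, each lid was within about 2.5 mm of its pad centre. Blue was off by (-2.1, -1.2) mm, white by (1.5, -0.6), green by (0, -1.2) and yellow by (1.8, -0.5).
- **Bowl:** It shows at the same pixels as at the start, to within 0.5 px.
- **Forces:** The highest wrist force I read was about 21 N, when pressing yellow down. The gripper was open and clear of everything at the end.
- **Gaps in the last check:** The arm hid blue, white and green in the last scene-camera picture. Their final check therefore rests on the top view and on earlier scene pictures that showed them standing.

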